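Stand a sedimentation tube in its cup and snap it into the clip

ROBOT

A 6-joint arm with a two-finger parallel gripper is mounted at the origin on the work surface. World frame = base frame: x ahead of the robot, y to its left, z up, the work surface at z = 0. Lengths are in m, angles in rad, forces in N, time in s.
With the tool pointing down it reaches from about 0.325 to 0.9 m from the base axis. Payload 6.1 kg.
Tool frame: the origin (TCP) lies midway between the tips of the shut fingers; the grasp point (between the pads) lies 19 mm behind it; z points along the fingers, y is the line along which they close (so a half turn about z gives the same grasp; the last joint's range is limited). The gripper opens to 85 mm and grips with 20 to 120 N. Pads are 22 mm wide; open, the fingers measure 114 mm over their backs; the gripper's body (76 mm by 85 mm) begins 54 mm behind the grasp point. The pads swing forward as they close: fully open they stand 13 mm farther back than shut.
Start: joints at [-1.401, 0.22, 1.526, -0, 1.395, -0.126], TCP at [0.182, -0.598, 0.231] pointing down, gripper open.
Joint ranges: [-2.98, 2.98], [-0.91, 2.08], [0.09, 2.57], [-1.24, 4.39], [0.2, 2.65], [-2.68, 2.68]. Speed limits (rad/s): [2.57, 2.57, 3.01, 3.14, 3.14, 3.14].

INTERFACE

Orientations are given as a unit quaternion [w, x, y, z].
In Python, from rig import bot gives the robot as it stands.
- The arm moves only by the tool move_tool, called after "Request:" by a JSON object that holds its "method" and its "body". Schema: {"type":"object","properties":{"steps":{"type":"array","items":{"type":"array","items":{"type":"array","items":{"type":"number"},"minItems":7,"maxItems":7},"minItems":1,"maxItems":12},"minItems":1,"maxItems":1},"only":{"type":"string"},"quiet":{"type":"boolean"},"lines":{"type":"string"}},"required":["steps"],"additionalProperties":false}. steps is a list that holds a single list of rows (three levels of brackets), with 1 to 12 rows, each of 7 numbers: dx, dy, dz in shares of the most that a row can go, 1 being 62.5 mm, then a rotation vector rx, ry, rz in rad, then the opening from 0.0 (shut) to 1.0 (fully open); each row shifts and turns the commanded pose from where the row before left it, along the tool's axes as they then stand; what a row does not reach is not made up. A row lasts 1/8 s, in which the tool goes at most 0.0625 m and 0.188 rad, less where a joint would pass 70% of its speed; a pose out of reach is approached as far as the arm can. The fingers move at their own pace and stop on an object; the grip force is fixed at half the most. Time passes only in rows, so rows that do not move let the fingers close. The tool returns the time, the measured TCP pose, the force, the opening and the grip force at its end. only (a regular expression) keeps the lines of the reply that match it, lines (a string "A,B") keeps lines A to B, and quiet returns only ok. Input that does not fit is refused with a message, and nothing moves.
- bot.state(): the state, without advancing time (a new reading comes with each control period).
- bot.capture(name): name is "side" or "top"; returns (picture, depth): 480x640x3 uint8, red, green, blue; 480x640 float32, m along the optical axis (not along the pixel's ray), 0 where there is no reading.
- bot.camera_model(name): a dict with "K" (3x3 intrinsics, pixels), "rvec" (rotation vector, rad) and "tvec" (3), from world to camera coordinates, as OpenCV has them. Camera axes: x right, y down, z forward; pixel columns grow to the right and rows downward; lengths in m; the calibration is good to about 2 mm. A picture is of the moment at which its call begins. camera_model takes no time and is no camera call.
- bot.job_done(): hands the job in; it is judged then, once.
The state is a dict: "time": time; "qpos": joint angles; "dq": joint speeds; "effort": joint torques, N m; "position": TCP position; "tool_rot": TCP orientation; "ft_force": force on the tool from outside, world axes, zero at the start; "wrist_torque": the same for the moment, N m; "grip_width": opening from 0.0 (shut) to 1.0 (fully open); "grip_force": force on a finger pad.
Only numpy, scipy, OpenCV 4.12 (cv2) and the standard library are available. Lean on these libraries where they do the work, as an engineer would, in place of code of your own. Each camera call takes 0.05 s, during which the arm holds its last target. There are 200 camera calls.

TASK

Take the tall purple-capped sedimentation tube out of the work rack and lower its foot, tilted clear of the spring clip, into the empty middle cup of the stand, and let it lean there by itself. Then press the stem upright until it snaps into the clip above that cup, so that the tube stands plumb with its foot fully down. Leave the two tubes already running in the stand, and the other tubes in the rack, where they are.

Things in the scene. Friction and masses are not known exactly. Their poses are not given: they have to be found in the camera images.
- tube: Tube to stand up, 200 mm long, about 40 g, round (yaw means nothing). From the foot: white vial 16 mm in diameter to 50 mm, 3 mm bevel at the foot; purple cap 19 mm in diameter to 64 mm; clear stem 10 mm in diameter with dark rings to 194 mm; purple end 11 mm across to 200 mm. Origin: centre of the foot; z runs up the tube. Starts upright in one of the rack's three holes.
- tube_stem (a point): Point on the tube's axis 120 mm above its foot: the part of the stem that goes into the clip.
- stand: Fixed stand. Origin on the bench under the middle cup's axis; -x is the open front, roughly towards the robot (within 20 degrees), y along the row. White base 12 mm thick, x -60 to +50, y -125 to +125 mm. Black cups at y -70, 0, +70 mm (outer two in use), a blue spring clip over each on a rail (front face x = +6.5 mm, 129 to 143 mm high); posts 168 mm high at y -113, +113 mm.
- cup (a point): Centre of the middle cup's inner floor, 16 mm above the bench; axes as the stand's. The cup is a cone inside: 28 mm across at its mouth, 30 mm above this floor, about 20 mm across at the floor. With its foot on the floor a tube can lean 12 to 15 degrees in the cup, against its rim, and stays so when let go.
- clip (a point): Where the stem's axis lies when held in the middle clip: straight above the cup, 136 mm above the bench. Two sprung blue jaws 10 mm high open to the front (-x): flared tips 15 mm, lips (6 mm apart) 6 mm in front of this point. A stem pressed in spreads them (about 3 to 6 N at clip height), the rail stops it. The vial does not pass from above. The stem may be pressed above or below the clip.
- rack: Work rack, fixed: light grey block 70 mm (x) by 170 mm (y), 52 mm high, with three vertical holes 19 mm in diameter in a row along y at -50, 0 and +50 mm, floor 4 mm above the bench. Origin: centre of its underside. Holds the purple-capped tube and two short blood tubes in any order.
- run_a: Running tube in the stand's cup at y = -70 mm: same shape as the purple-capped one, but black cap; held in its clip. Origin: centre of its foot.
- run_b: Running tube, black cap, in the stand's cup at y = +70 mm, held in its clip. Origin: centre of its foot.
- blood_a: Short blood tube in the rack, 15 mm in diameter, 76 mm long, red cap 17 mm in diameter. Origin: centre of its foot.
- blood_b: Short blood tube in the rack, same with a green cap. Origin: centre of its foot.

How it is judged:
By the outcome, as a careful person would: the job done as asked, in the order asked, and still so for the second after the job is handed in, with the robot touching nothing.
It also fails if it takes over 58 s, if anything falls off the work surface, if the arm or the gripper's body presses on something with over 40 N, if the wrist force passes 120 N, or if a joint passes its speed limit or range.

## Working session

There is one attempt and no reset: what is moved stays moved. The work goes in short steps, Python scripts to look and compute and a tool call to move; the robot and the scene stay as the last step left them, time stands still between calls to the robot, and variables do not carry over. Pictures are saved under pics/ and viewed, at most 15 in all, crops included, and the job is handed in when it is done.

```bash
ls; mkdir -p pics; python3 - <<'E'
from rig import bot
import cv2,numpy as np
for n in("side","top"):
    im,d=bot.capture(n);cv2.imwrite(f"pics/{n}0.png",im[:,:,::-1]);np.savez(f"{n}0.npz",im=im,d=d)
    m=bot.camera_model(n);R=cv2.Rodrigues(np.array(m["rvec"],float))[0];print(n,np.array(m["K"]).tolist(),"cam pos",-R.T@np.array(m["tvec"]).ravel(),"axis",R[2])
print(bot.state())
E
```

```text
pics
rig.py
side [[498.81923202670254, 0.0, 321.7683616949186], [0.0, 498.81923202670254, 243.3822949824918], [0.0, 0.0, 1.0]] cam pos [0.35271925 0.81722448 0.58401689] axis [ 0.19790895 -0.84750343 -0.49251394]
top [[563.5629797512629, 0.0, 317.9498001445548], [0.0, 563.5629797512629, 238.4499586224982], [0.0, 0.0, 1.0]] cam pos [0.4521392  0.01247271 0.95809876] axis [ 0.11191444  0.01364307 -0.99362419]
{'time': 0.1, 'qpos': array([-1.40114257e+00,  2.21189330e-01,  1.52752569e+00,  8.55542896e-06,
        1.39468652e+00, -1.26090273e-01]), 'dq': array([ 3.39750205e-05, -1.48483517e-03, -2.62260706e-03, -1.41499296e-03,
        6.12617697e-04,  1.16673487e-03]), 'effort': array([ 6.22131975e-04, -4.98248684e+01, -3.90544403e+01,  4.82747828e-05,
        5.77670813e-03, -2.99861972e-05]), 'position': array([ 0.18206755, -0.59731222,  0.23026723]), 'tool_rot': array([-9.04319467e-04,  9.89086548e-01,  1.47332899e-01, -1.54888991e-05]), 'ft_force': array([-0.73753636, -0.17184058,  0.14353082]), 'wrist_torque': array([ 0.00620969, -0.01523774,  0.00866951]), 'grip_force': 0.0, 'grip_width': 1.0040981430738067}
```

View pics/side0.png

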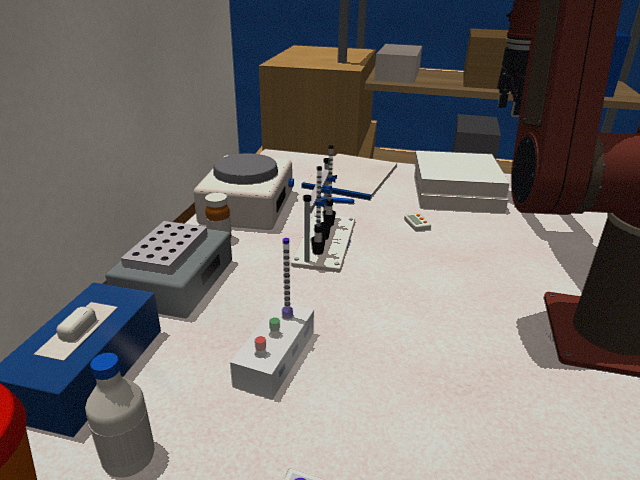

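View pics/top0.png

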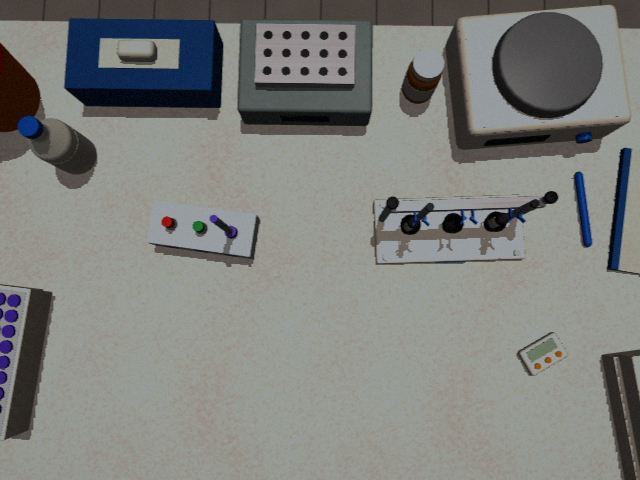

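The side view shows the rack, with the purple tube at its far end (stem 287,240–310; red cap 260,343; green 274,324) and the stand behind it (near post 307,200; clips about 320,185). In the top view the rack spans about (150–257, 203–257), with the purple cap at (231,232) and the tube end at (213,219). The stand base spans about (375–525, 196–264), with the empty middle cup at (452,222).

```bash
cat > h.py <<'E'
import numpy as np,cv2
from rig import bot
def cam(n):
    m=bot.camera_model(n);R=cv2.Rodrigues(np.array(m["rvec"],float))[0];return np.array(m["K"]),R,np.array(m["tvec"],float).ravel()
def ray(n,p):
    K,R,t=cam(n);d=R.T@np.linalg.solve(K,[p[0],p[1],1]);return -R.T@t,d
def onz(n,p,z):
    c,d=ray(n,p);return c+d*(z-c[2])/d[2]
def two(p,q): # top px, side px
    (a,d),(b,e)=ray("top",p),ray("side",q);d/=np.linalg.norm(d);e/=np.linalg.norm(e)
    s=np.linalg.lstsq(np.c_[d,-e],b-a,rcond=None)[0];P,Q=a+s[0]*d,b+s[1]*e
    return (P+Q)/2,np.linalg.norm(P-Q)
def proj(n,P):
    K,R,t=cam(n);v=K@(R@np.array(P,float)+t);return v[:2]/v[2]
E
python3 - <<'E'
from h import *
T=np.load("top0.npz")["im"];S=np.load("side0.npz")["im"]
a=cv2.resize(T[180:280,365:565,::-1],None,fx=4,fy=4,interpolation=cv2.INTER_CUBIC)
b=cv2.resize(S[130:280,270:390,::-1],None,fx=4,fy=4,interpolation=cv2.INTER_CUBIC)
cv2.imwrite("pics/c1.png",a);cv2.imwrite("pics/c2.png",b)
def blobs(im,hl,hh,smin,roi):
    h=cv2.cvtColor(im,cv2.COLOR_RGB2HSV);m=cv2.inRange(h,(hl,smin,40),(hh,255,255));x0,y0,x1,y1=roi
    k=np.zeros_like(m);k[y0:y1,x0:x1]=m[y0:y1,x0:x1]
    n,l,s,c=cv2.connectedComponentsWithStats(k)
    return [(s[i].tolist(),c[i].round(1).tolist()) for i in range(1,n) if s[i][4]>8]
print("purple top",blobs(T,118,150,90,(140,190,270,270)))
print("purple side",blobs(S,118,150,90,(220,220,320,400)))
g=cv2.cvtColor(T,cv2.COLOR_RGB2HSV)
for nm,roi,z in(("rack",(140,190,270,270),.052),("base",(365,185,540,275),.012)):
    x0,y0,x1,y1=roi;s=g[y0:y1,x0:x1];print(nm,[np.percentile(s[:,:,i],[10,50,90]).tolist() for i in range(3)], "px", T[212,180],T[240,180],T[262,180],T[250,470],T[270,470])
E
```

```text
purple top [([210, 215, 8, 8, 53], [213.4, 218.5]), ([225, 226, 12, 11, 70], [231.1, 231.8])]
purple side [([283, 238, 6, 6, 29], [285.7, 240.3]), ([282, 307, 11, 6, 37], [287.1, 309.9])]
rack [[17.0, 47.0, 107.0], [10.0, 15.0, 30.0], [88.0, 155.0, 162.0]] px [153 158 162] [151 156 161] [154 160 149] [152 156 160] [154 154 144]
base [[15.0, 47.0, 109.0], [8.0, 15.0, 44.0], [43.0, 153.0, 161.0]] px [153 158 162] [151 156 161] [154 160 149] [152 156 160] [154 154 144]
```

View pics/c1.png

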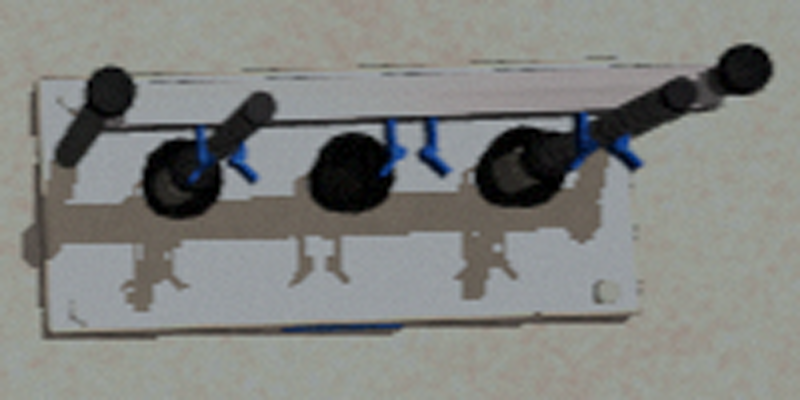

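View pics/c2.png

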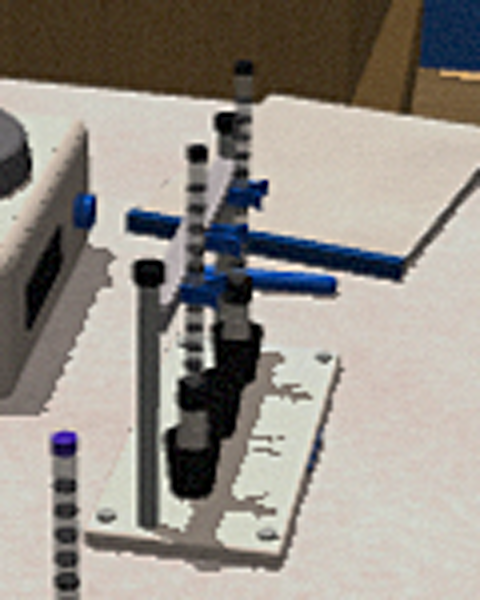

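The zoomed crops show the base's front corners at top-view pixels (377,263) and (524,259), and the post tops at (392.5,202.5) and (551,197). The middle cup is at (452.8,223) and the middle clip's jaws are around (462–476, 210–223), opening towards the robot.

```bash
python3 - <<'E'
from h import *
np.set_printoptions(precision=4,suppress=True)
print("end",two((213.4,218.5),(285.7,240.5)),"cap",two((231.1,231.8),(287.1,310.5)))
print("end z.2",onz("top",(213.4,218.5),.204),"cap .068",onz("top",(231.1,231.8),.068))
T=np.load("top0.npz")["im"]
FL,FR,BL=[onz("top",p,.012) for p in((377,263.2),(523.8,258.8),(374.6,199.6))]
PL,PR=onz("top",(392.5,202.5),.168),onz("top",(551.2,197),.168)
print(FL,FR,BL,"posts",PL,PR,np.linalg.norm(FL-FR),np.linalg.norm(PL-PR))
yv=(FL-FR)/np.linalg.norm(FL-FR);y2=(PL-PR)/np.linalg.norm(PL-PR);print("yaw",np.arctan2(-yv[0],yv[1]),np.arctan2(-y2[0],y2[1]))
m=(T.max(2)<60).astype(np.uint8);m[:,:440]=0;m[:,466:]=0;m[:205]=0;m[245:]=0
c=max(cv2.findContours(m,cv2.RETR_EXTERNAL,cv2.CHAIN_APPROX_NONE)[0],key=cv2.contourArea);(u,v),r=cv2.minEnclosingCircle(c);e=cv2.fitEllipse(c);print("cup px",u,v,r,e)
print("cup z.046",onz("top",(u,v),.046),onz("top",e[0],.046))
ya=(np.arctan2(-yv[0],yv[1])+np.arctan2(-y2[0],y2[1]))/2
xv=np.array([np.cos(ya),np.sin(ya),0]);print("from front edge",(FL+FR)/2+xv*.06,"post mid",(PL+PR)/2)
h=cv2.cvtColor(T,cv2.COLOR_RGB2HSV);b=cv2.inRange(h,(100,120,50),(120,255,255))
b[:,:400]=0;b[:,540:]=0;b[:200]=0;b[240:]=0
n,l,s,cc=cv2.connectedComponentsWithStats(b)
for i in range(1,n):
  if s[i][4]>5: print(s[i],cc[i],onz("top",cc[i],.141))
S=np.load("side0.npz")["im"]
for q in((338.7,266.8),(292,263.5),(354.5,219)): print("side corner",onz("side",q,.012))
E
```

```text
end (array([0.5627, 0.1656, 0.2015]), np.float64(0.000751151526138184)) cap (array([0.5622, 0.1643, 0.064 ]), np.float64(0.0019342251323450908))
end z.2 [0.562 0.165 0.204] cap .068 [0.5608 0.1634 0.068 ]
[ 0.5185 -0.0744  0.012 ] [ 0.53  -0.32   0.012] [ 0.6268 -0.0697  0.012 ] posts [ 0.5942 -0.0815  0.168 ] [ 0.6056 -0.3058  0.168 ] 0.2458694475951868 0.22458952500979365
yaw 0.04694541716956546 0.05078449372318282
cup px 452.2096862792969 222.7903289794922 11.107673645019531 ((452.2144775390625, 223.19036865234375), (18.967308044433594, 20.774450302124023), 48.461578369140625)
cup z.046 [ 0.5841 -0.1933  0.046 ] [ 0.5835 -0.1933  0.046 ]
from front edge [ 0.5842 -0.1943  0.012 ] post mid [ 0.5999 -0.1937  0.168 ]
[470 209   8  14  38] [472.9211 216.0789] [ 0.5808 -0.2021  0.141 ]
[508 208   7  14  38] [510.7895 214.5789] [ 0.5839 -0.2573  0.141 ]
[412 211   7  15  42] [414.9048 218.    ] [ 0.5766 -0.1175  0.141 ]
[460 210   6  14  34] [462.6176 216.7941] [ 0.5795 -0.1871  0.141 ]
[518 213   7   9  23] [520.7826 216.5652] [ 0.5812 -0.2717  0.141 ]
[423 215   6  10  21] [425.1905 219.8095] [ 0.5741 -0.1325  0.141 ]
side corner [ 0.5231 -0.0776  0.012 ]
side corner [ 0.6236 -0.0635  0.012 ]
side corner [ 0.5322 -0.3128  0.012 ]
```

The rows are not in the units I measure in: shifts go in shares of 62.5 mm. I convert before sending: -0.053 m is -0.848, -0.04 m is -0.64.

```bash
cat >> h.py <<'E'
from scipy.spatial.transform import Rotation as Ro
SO=np.array([.5845,-.194,0.]);YAW=.049
def rt(tilt): # tool down, x along stand x; tilt>0: tool back leans to -x (front), i.e. fingertips forward
    return Ro.from_euler("z",YAW)*Ro.from_euler("x",np.pi)*Ro.from_euler("y",-0.0+(-tilt))
def go(pos,tilt):
    s=bot.state();q=s["tool_rot"];R=Ro.from_quat([q[1],q[2],q[3],q[0]])
    np.set_printoptions(precision=4,suppress=True)
    print("t",s["time"],"pos",s["position"],"f",s["ft_force"],"w",s["grip_width"])
    print("d tool",R.inv().apply(np.array(pos)-s["position"]),"rot",(R.inv()*rt(tilt)).as_rotvec(),"zaxis goal",rt(tilt).apply([0,0,1]))
E
```

Request:
{"method": "move_tool", "body": {"steps": [[[0, 0, -0.64, 0, 0, 0.124, 1], [0, 0, 0, 0, 0, 0.123, 1], [0.48, -0.848, 0, 0, 0, 0, 1], [0.48, -0.848, 0, 0, 0, 0, 1], [0.48, -0.848, 0, 0, 0, 0, 1], [0.48, -0.848, 0, 0, 0, 0, 1], [0.48, -0.848, 0, 0, 0, 0, 1], [0.48, -0.848, 0, 0, 0, 0, 1], [0.48, -0.848, 0, 0, 0, 0, 1], [0.48, -0.848, 0, 0, 0, 0, 1], [0.48, -0.848, 0, 0, 0, 0, 1], [0.48, -0.848, 0, 0, 0, 0, 1]]]}}

```text
time: 1.6
position: [0.4564, -0.0519, 0.2712]
tool_rot: [0.0, 1.0, 0.024, 0.0]
ft_force: [-0.4, -1.2, 0.2]
grip_width: 0.995
grip_force: 0.0
```

```bash
python3 -c "
from h import *
go([.5615,.1643,.27],0);print(rt(.22).apply([0,0,1]))"
```

```text
t 1.6 pos [ 0.4564 -0.0519  0.2712] f [-0.4056 -1.178   0.2285] w 0.9947508792853058
d tool [ 0.1155 -0.2108  0.0012] rot [ 0.0002 -0.0002 -0.0002] zaxis goal [ 0. -0. -1.]
[-0.218  -0.0107 -0.9759]
```

```bash
sed -i 's/-0.0+(-tilt)/tilt/' h.py
```

Request:
{"method": "move_tool", "body": {"steps": [[[0.464, -0.8432, 0, 0, 0, 0, 1], [0.464, -0.8432, 0, 0, 0, 0, 1], [0.464, -0.8432, 0, 0, 0, 0, 1], [0.456, -0.8432, 0, 0, 0, 0, 1], [0, 0, 0, 0, 0, 0, 1], [0, 0, 0, 0, 0, 0, 1]]]}}

```text
time: 2.35
position: [0.5605, 0.1622, 0.2705]
tool_rot: [0.0, 1.0, 0.025, -0.001]
ft_force: [-0.5, 0.1, -0.2]
grip_width: 0.997
grip_force: 0.0
```

```bash
python3 - <<'E'
from h import *
go([.5615,.1643,.143],0)
im,d=bot.capture("side");cv2.imwrite("pics/s1.png",cv2.resize(im[130:350,180:400,::-1],None,fx=2.7,fy=2.7))
E
```

```text
t 2.35 pos [0.5605 0.1622 0.2705] f [-0.4884  0.0942 -0.1763] w 0.9968714293004506
d tool [ 0.0013 -0.0021  0.1275] rot [0.0007 0.0017 0.0006] zaxis goal [ 0. -0. -1.]
```

View pics/s1.png

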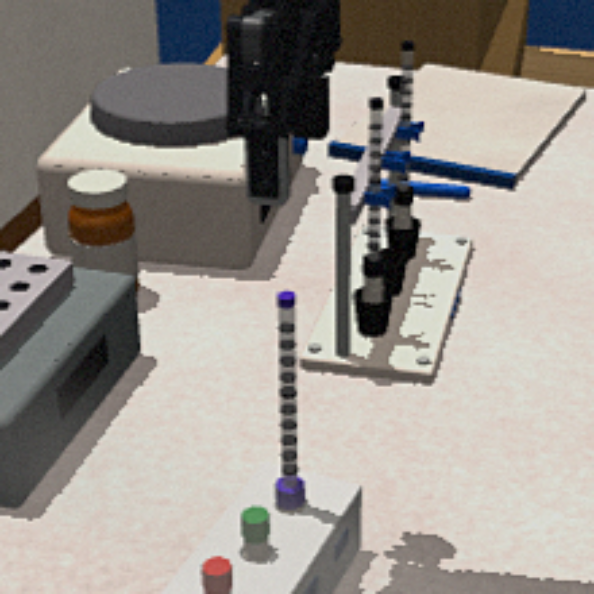

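The open gripper hangs above the purple tube (fingertips near crop pixel (265,190), tube end at (287,300)), and the path down is clear.

Request:
{"method": "move_tool", "body": {"steps": [[[0.0208, -0.032, 0.8, 0, 0, 0, 1], [0, 0, 0.72, 0, 0, 0, 1], [0, 0, 0.52, 0, 0, 0, 1], [0, 0, 0, 0, 0, 0, 0.5], [0, 0, 0, 0, 0, 0, 0], [0, 0, 0, 0, 0, 0, 0], [0, 0, 0, 0, 0, 0, 0], [0, 0, 0, 0, 0, 0, 0], [0, 0, 0, 0, 0, 0, 0], [0, 0, 0, 0, 0, 0, 0]]]}}

```text
time: 3.65
position: [0.5633, 0.1646, 0.1455]
tool_rot: [-0.0, 1.0, 0.025, 0.001]
ft_force: [-0.2, -0.1, 6.3]
grip_width: 0.102
grip_force: 58.4
```

```bash
python3 - <<'E'
from h import *
go([.5615,.1643,.143],0)
E
```

```text
t 3.65 pos [0.5633 0.1646 0.1455] f [-0.2409 -0.0538  6.303 ] w 0.1015357597684755
d tool [-0.0019  0.0002  0.0025] rot [-0.     -0.0028  0.    ] zaxis goal [ 0. -0. -1.]
```

Converted, -0.008 m is -0.128, 0.051 m is 0.816.

Request:
{"method": "move_tool", "body": {"steps": [[[0, 0, -0.48, 0, 0, 0, 0], [0, 0, -0.8, 0, 0, 0, 0], [0, 0, -0.8, 0, 0, 0, 0], [0, 0, -0.48, 0, 0, 0, 0], [-0.128, 0.8, 0, 0, 0, 0, 0], [-0.128, 0.816, 0, 0, 0, 0, 0], [-0.128, 0.816, 0, 0, 0, 0, 0], [-0.128, 0.816, 0, 0, 0, 0, 0], [-0.128, 0.816, 0, 0, 0, 0, 0], [-0.128, 0.816, 0, 0, 0, 0, 0], [-0.128, 0.816, 0, 0, 0, 0, 0], [0, 0, 0, 0, 0, 0, 0]]]}}

```text
time: 5.15
position: [0.5228, -0.1971, 0.3033]
tool_rot: [0.0, 1.0, 0.022, -0.0]
ft_force: [-1.2, 0.1, -0.6]
grip_width: 0.098
grip_force: 58.7
```

```bash
python3 - <<'E'
from h import *
go([.5232,-.197,.248],.22)
E
```

```text
t 5.15 pos [ 0.5228 -0.1971  0.3033] f [-1.1628  0.1145 -0.5713] w 0.09840836060309802
d tool [ 0.0004 -0.0001  0.0553] rot [ 0.0009  0.2209 -0.0048] zaxis goal [ 0.218   0.0107 -0.9759]
```

Converted, 0.027 m is 0.432, 0.006 m is 0.096.

Request:
{"method": "move_tool", "body": {"steps": [[[0, 0, 0, 0, 0.11, 0, 0], [0, 0, 0, 0, 0.11, 0, 0], [0.096, 0, 0.432, 0, 0, 0, 0], [0.096, 0, 0.432, 0, 0, 0, 0], [0, 0, 0, 0, 0, 0, 0], [0, 0, 0, 0, 0, 0, 0], [0, 0, 0, 0, 0, 0, 0]]]}}

```text
time: 6.02
position: [0.5466, -0.1926, 0.254]
tool_rot: [-0.003, 0.994, 0.024, 0.109]
ft_force: [-3.3, -2.8, -3.8]
grip_width: 0.101
grip_force: 58.6
```

```bash
python3 - <<'E'
from h import *
go([.5232,-.197,.248],.22)
for n in("side","top"):
    im,d=bot.capture(n);np.savez(f"{n}2.npz",im=im,d=d)
    x,y,w=(250,110,160) if n=="side" else (380,140,160)
    cv2.imwrite(f"pics/{n}2.png",cv2.resize(im[y:y+w,x:x+w,::-1],None,fx=3.6,fy=3.6,interpolation=cv2.INTER_CUBIC))
p=[cv2.imread(f"pics/{n}2.png") for n in("side","top")]
cv2.imwrite("pics/both2.png",cv2.resize(np.hstack(p),(800,400)))
E
```

```text
t 6.025 pos [ 0.5466 -0.1926  0.254 ] f [-3.3085 -2.8181 -3.8008] w 0.10120432317289407
d tool [-0.0243  0.0032  0.0007] rot [-0.      0.0013  0.0002] zaxis goal [ 0.218   0.0107 -0.9759]
```

View pics/side2.png

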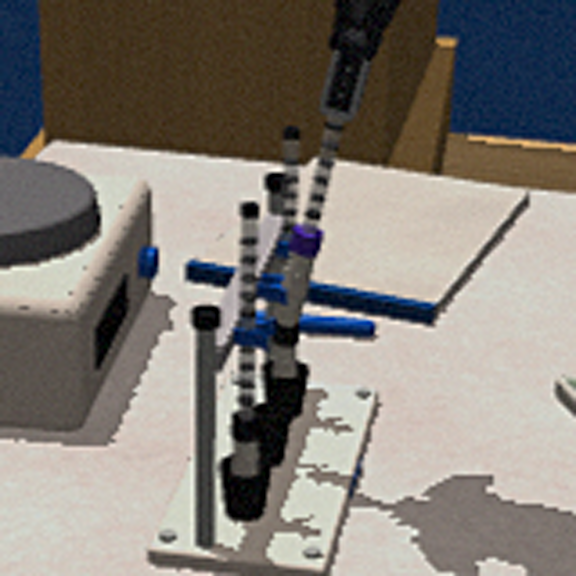

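The tube (cap at crop (305,240)) is tilted as intended. My x sign was wrong, though, so it sits 24 mm too far back and is touching the clip at about 5 N. I'll back out along the tube's axis, then move to the front.

Converted, -0.0243 m is -0.3888, -0.03 m is -0.48.

Request:
{"method": "move_tool", "body": {"steps": [[[0, 0, -0.48, 0, 0, 0, 0], [0, 0, -0.48, 0, 0, 0, 0], [-0.3888, 0, 0, 0, 0, 0, 0], [0, 0, 0, 0, 0, 0, 0], [0, 0, 0, 0, 0, 0, 0], [0, 0, 0, 0, 0, 0, 0]]]}}

```text
time: 6.88
position: [0.5111, -0.1944, 0.3071]
tool_rot: [-0.003, 0.994, 0.024, 0.11]
ft_force: [-0.3, 0.8, -0.6]
grip_width: 0.104
grip_force: 58.7
```

```bash
python3 - <<'E'
from h import *
go([.5232,-.197,.248],.22)
ims=[]
for n in("side","top"):
    im,d=bot.capture(n);np.savez(f"{n}3.npz",im=im,d=d)
    h=cv2.cvtColor(im,cv2.COLOR_RGB2HSV);m=cv2.inRange(h,(118,90,40),(150,255,255))
    x0,x1=(270,360) if n=="side" else (400,520);k=np.zeros_like(m);k[100:300,x0:x1]=m[100:300,x0:x1]
    nn,l,s,c=cv2.connectedComponentsWithStats(k);print(n,[(s[i].tolist(),c[i].round(1)) for i in range(1,nn) if s[i][4]>6])
    x,y,w=(250,100,160) if n=="side" else (400,110,160)
    ims.append(cv2.resize(im[y:y+w,x:x+w,::-1],(400,400),interpolation=cv2.INTER_CUBIC))
cv2.imwrite("pics/b3.png",np.hstack(ims))
E
```

```text
t 6.875 pos [ 0.5111 -0.1944  0.3071] f [-0.2863  0.8202 -0.6225] w 0.10408268289780126
d tool [-0.0013  0.0032  0.0603] rot [-0.0002 -0.0008 -0.    ] zaxis goal [ 0.218   0.0107 -0.9759]
side [([347, 150, 9, 10, 62], array([350.4, 154.6]))]
top [([476, 239, 15, 14, 102], array([481.2, 244.8]))]
```

View pics/b3.png

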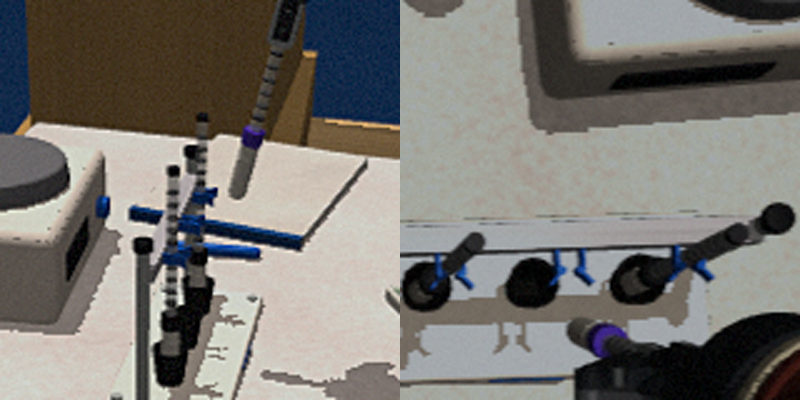

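```bash
python3 - <<'E'
from h import *
np.set_printoptions(precision=4,suppress=True)
print("cap",two((481.2,244.8),(350.4,154.6)),"exp .5295 -.1935 .2246");print(proj("top",[.5295,-.1935,.2246]),proj("side",[.5295,-.1935,.2246]))
print("foot",two((470,240),(345.2,178)),"exp .5419 -.1929 .169",proj("top",[.5419,-.1929,.169]),proj("side",[.5419,-.1929,.169]))
# fit vial axis direction in side image
S=np.load("side3.npz")["im"];g=cv2.cvtColor(S[100:260,250:410],cv2.COLOR_RGB2GRAY)
E
```

```text
cap (array([ 0.5297, -0.1902,  0.2255]), np.float64(0.00016273197232789918)) exp .5295 -.1935 .2246
[483.5677 245.1551] [350.7436 154.5141]
foot (array([ 0.5403, -0.1899,  0.1711]), np.float64(0.0035315056052878735)) exp .5419 -.1929 .169 [471.9067 240.3341] [343.9304 178.2395]
```

Request:
{"method": "move_tool", "body": {"steps": [[[-0.0208, 0.08, 0.32, 0, 0, 0, 0], [0, 0, 0.32, 0, 0, 0, 0], [0, 0, 0.32, 0, 0, 0, 0], [0, 0, 0, 0, 0, 0, 0], [0, 0, 0, 0, 0, 0, 0]]]}}

```text
time: 7.6
position: [0.5228, -0.1991, 0.2489]
tool_rot: [-0.003, 0.994, 0.024, 0.11]
ft_force: [1.1, 0.7, -0.7]
grip_width: 0.1
grip_force: 58.7
```

```bash
cat > look.py <<'E'
from h import *
import sys
np.set_printoptions(precision=4,suppress=True)
s=bot.state();ims=[];cs={}
for n in("side","top"):
    im,d=bot.capture(n);h=cv2.cvtColor(im,cv2.COLOR_RGB2HSV);m=cv2.inRange(h,(118,90,40),(150,255,255))
    x0,x1=(270,380) if n=="side" else (400,540);k=np.zeros_like(m);k[100:300,x0:x1]=m[100:300,x0:x1]
    nn,l,st,c=cv2.connectedComponentsWithStats(k);L=[(st[i].tolist(),c[i].round(1).tolist()) for i in range(1,nn) if st[i][4]>6];print(n,L)
    if L: cs[n]=max(L,key=lambda a:a[0][4])[1]
    x,y,w=(270,100,160) if n=="side" else (400,150,120)
    ims.append(cv2.resize(im[y:y+w,x:x+w,::-1],(400,400),interpolation=cv2.INTER_CUBIC))
cv2.imwrite(f"pics/{sys.argv[1]}.png",np.hstack(ims))
q=s["tool_rot"];z=Ro.from_quat([q[1],q[2],q[3],q[0]]).apply([0,0,1])
foot=s["position"]+.1415*z;cap=foot-.057*z
A=Ro.from_euler("z",-YAW)
print("TCP",s["position"],"foot exp stand",A.apply(foot-SO),"cap exp",A.apply(cap-SO),"f",s["ft_force"])
if len(cs)==2: P,e=two(cs["top"],cs["side"]);print("cap seen stand",A.apply(P-SO),e)
E
python3 look.py b4
```

```text
side [([341, 175, 9, 9, 55], [344.7, 178.7])]
top [([468, 236, 14, 11, 83], [473.2, 240.0])]
TCP [ 0.5228 -0.1991  0.2489] foot exp stand [-0.0309 -0.0021  0.1108] cap exp [-0.0434 -0.0021  0.1664] f [ 1.1062  0.6517 -0.7142]
cap seen stand [-0.0429  0.0008  0.1671] 0.002021586418051299
```

Converted, 0.008 m is 0.128, 0.023 m is 0.368.

Request:
{"method": "move_tool", "body": {"steps": [[[0, 0, 0.352, 0, 0, 0, 0], [0, 0, 0.368, 0, 0, 0, 0], [0.064, 0, 0.16, 0, 0, 0, 0], [0.064, 0, 0.128, 0, 0, 0, 0], [0, 0, 0, 0, 0, 0, 0], [0, 0, 0, 0, 0, 0, 0]]]}}

```text
time: 8.45
position: [0.5444, -0.1981, 0.1892]
tool_rot: [-0.002, 0.994, 0.024, 0.11]
ft_force: [0.7, 0.1, 0.0]
grip_width: 0.098
grip_force: 58.7
```

```bash
python3 look.py b5
```

```text
side [([330, 198, 9, 9, 59], [333.8, 202.2])]
top [([457, 226, 13, 9, 63], [461.8, 229.7])]
TCP [ 0.5444 -0.1981  0.1892] foot exp stand [-0.0093 -0.0023  0.0512] cap exp [-0.0218 -0.0022  0.1068] f [0.7092 0.1038 0.0269]
cap seen stand [-0.0206  0.0012  0.108 ] 0.0018369341465101063
```

View pics/b5.png

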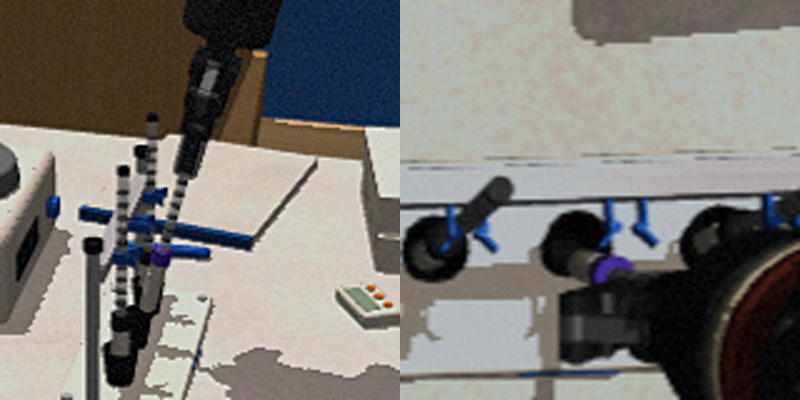

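The foot is entering the middle cup (top-view crop, about (575,250)), with the cap in front of the clip and the stem clear of it. There is no contact force.

Converted, 0.01 m is 0.16, 0.008 m is 0.128.

Request:
{"method": "move_tool", "body": {"steps": [[[0, 0, 0.16, 0, 0, 0, 0], [0, 0, 0.16, 0, 0, 0, 0], [0, 0, 0.128, 0, 0, 0, 0], [0, 0, 0.064, 0, 0, 0, 0], [0, 0, 0, 0, 0, 0, 0], [0, 0, 0, 0, 0, 0, 0]]]}}

```text
time: 9.3
position: [0.5513, -0.1977, 0.1572]
tool_rot: [-0.003, 0.994, 0.024, 0.11]
ft_force: [3.8, -1.8, 2.2]
grip_width: 0.099
grip_force: 59.0
```

```bash
python3 look.py b6
```

```text
side [([326, 206, 9, 10, 56], [329.7, 210.8])]
top [([453, 223, 13, 9, 64], [457.8, 226.5])]
TCP [ 0.5513 -0.1977  0.1572] foot exp stand [-0.0024 -0.0021  0.0191] cap exp [-0.0149 -0.0021  0.0747] f [ 3.8495 -1.817   2.1588]
cap seen stand [-0.0122  0.0015  0.0855] 0.0010024635117586577
```

```bash
python3 - <<'E'
from h import *
A=Ro.from_euler("z",YAW)
for c in([-.0218,-.0022,.1068],[-.0149,-.0021,.0747],[-.0125,0.0,.0855]):
    P=SO+A.apply(c);print(c,proj("side",P),proj("top",P))
E
```

```text
[-0.0218, -0.0022, 0.1068] [334.1698207 202.057542 ] [463.9726009  231.13170811]
[-0.0149, -0.0021, 0.0747] [330.77451977 214.43028597] [458.63905632 229.33839204]
[-0.0125, 0.0, 0.0855] [329.72229562 210.49453905] [458.83601401 226.96538076]
```

View pics/b6.png

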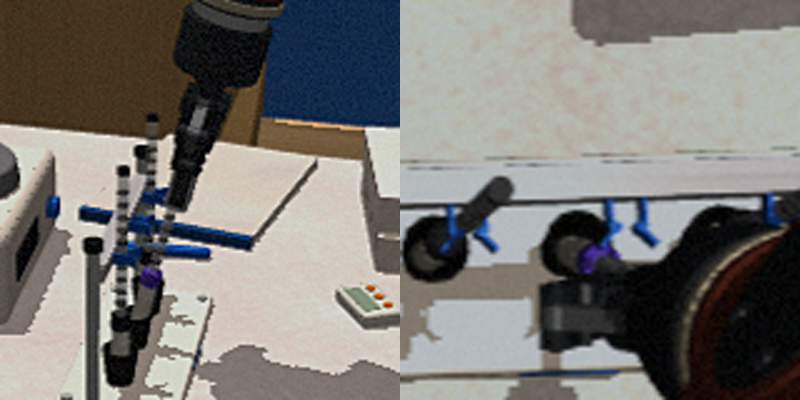

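```bash
python3 - <<'E'
from h import *
a,d=bot.capture("side");b,_=bot.capture("top")
r=lambda i:cv2.resize(i[:,:,::-1],(400,400),interpolation=cv2.INTER_CUBIC)
cv2.imwrite("pics/z7.png",np.hstack([r(a[170:240,300:370]),r(b[195:255,430:490])]))
A=Ro.from_euler("z",YAW)
for c in([-.014,0,.046],[.014,0,.046],[-.0185,0,.078],[-.0185,0,.068]):print(c,proj("side",SO+A.apply(c)),proj("top",SO+A.apply(c)))
E
```

```text
[-0.014, 0, 0.046] [329.88389251 225.81475336] [453.14371217 231.09374642]
[0.014, 0, 0.046] [318.13757294 224.55655208] [452.14448503 214.0815298 ]
[-0.0185, 0, 0.078] [332.19434892 213.69468688] [457.93198936 231.38649739]
[-0.0185, 0, 0.068] [332.06362341 217.58182759] [456.4506949  232.17155993]
```

View pics/z7.png

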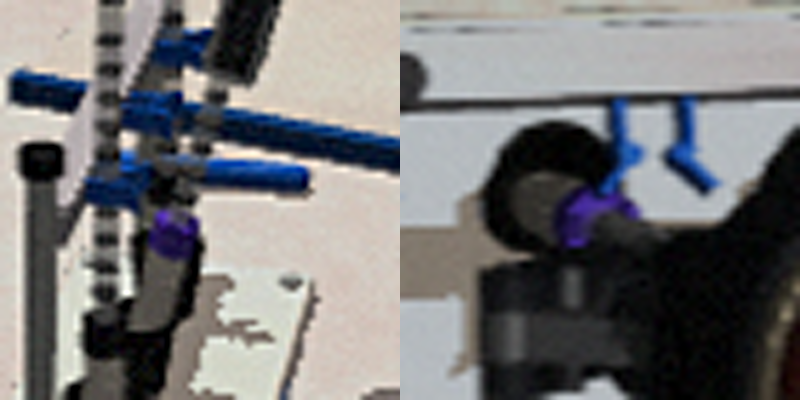

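The zoom shows about 34 mm of vial above the cup rim, so the foot has jammed roughly 14 mm above the floor and the tube has slid about 11 mm in the grip. My foot offset had the wrong sign, and the vial is riding on the front rim. I'll ease up, shift back 3.5 mm and sideways 2 mm, then lower again.

Converted, -0.004 m is -0.064, 0.004 m is 0.064.

Request:
{"method": "move_tool", "body": {"steps": [[[0, 0, -0.064, 0, 0, 0, 0], [0.056, 0.032, 0, 0, 0, 0, 0], [0, 0, 0, 0, 0, 0, 0], [0, 0, 0.064, 0, 0, 0, 0], [0, 0, 0, 0, 0, 0, 0], [0, 0, 0.08, 0, 0, 0, 0], [0, 0, 0, 0, 0, 0, 0], [0, 0, 0, 0, 0, 0, 0]]]}}

```text
time: 10.5
position: [0.5553, -0.1993, 0.1528]
tool_rot: [-0.003, 0.994, 0.024, 0.109]
ft_force: [0.4, -0.0, -0.1]
grip_width: 0.098
grip_force: 58.8
```

```bash
python3 look.py b8
```

```text
side [([325, 208, 9, 9, 56], [328.8, 212.3])]
top [([454, 222, 12, 8, 46], [457.9, 224.9])]
TCP [ 0.5553 -0.1993  0.1528] foot exp stand [ 0.0014 -0.0038  0.0147] cap exp [-0.011  -0.0038  0.0703] f [ 0.3609 -0.0093 -0.0836]
cap seen stand [-0.0095  0.      0.0807] 0.001879479250812349
```

Converted, 0.003 m is 0.048, 0.002 m is 0.032.

Request:
{"method": "move_tool", "body": {"steps": [[[0, 0, 0.048, 0, 0, 0, 0], [0, 0, 0, 0, 0, 0, 0], [0, 0, 0.032, 0, 0, 0, 0], [0, 0, 0, 0, 0, 0, 0], [0, 0, 0, 0, 0, 0, 0]]]}}

```text
time: 11.22
position: [0.5566, -0.1993, 0.1481]
tool_rot: [-0.003, 0.994, 0.024, 0.11]
ft_force: [1.1, -0.5, -0.5]
grip_width: 0.093
grip_force: 58.8
```

```bash
python3 look.py b9
```

```text
side [([325, 210, 9, 9, 58], [328.6, 214.1])]
top [([453, 222, 7, 7, 32], [456.2, 224.9]), ([461, 223, 4, 3, 8], [462.8, 224.0])]
TCP [ 0.5566 -0.1993  0.1481] foot exp stand [ 0.0028 -0.004   0.0101] cap exp [-0.0097 -0.004   0.0657] f [ 1.1334 -0.5483 -0.5326]
cap seen stand [-0.0092  0.0017  0.0769] 0.002402155158293746
```

Converted, 0.002 m is 0.032, 0.001 m is 0.016.

Request:
{"method": "move_tool", "body": {"steps": [[[0, 0, 0.032, 0, 0, 0, 0], [0, 0, 0, 0, 0, 0, 0], [0, 0, 0.016, 0, 0, 0, 0], [0, 0, 0, 0, 0, 0, 0], [0, 0, 0, 0, 0, 0, 0]]]}}

```text
time: 11.95
position: [0.5576, -0.1994, 0.1458]
tool_rot: [-0.003, 0.994, 0.024, 0.11]
ft_force: [-0.4, -0.1, 4.2]
grip_width: 0.097
grip_force: 59.4
```

```bash
python3 look.py b10
```

```text
side [([324, 211, 10, 9, 57], [328.1, 214.9])]
top [([452, 221, 8, 8, 36], [455.6, 224.9]), ([461, 223, 4, 3, 7], [462.7, 223.9])]
TCP [ 0.5576 -0.1994  0.1458] foot exp stand [ 0.0038 -0.0041  0.0077] cap exp [-0.0087 -0.0041  0.0633] f [-0.3951 -0.1261  4.2155]
cap seen stand [-0.0086  0.0023  0.075 ] 0.0016606296299224719
```

Converted, -0.05 m is -0.8, -0.04 m is -0.64.

Request:
{"method": "move_tool", "body": {"steps": [[[0, 0, 0, 0, 0, 0, 0.25], [0, 0, 0, 0, 0, 0, 0.4], [0, 0, 0, 0, 0, 0, 0.6], [0, 0, 0, 0, 0, 0, 0.6], [0, 0, 0, 0, 0, 0, 0.6], [0, 0, 0, 0, 0, 0, 0.6], [0, 0, -0.48, 0, 0, 0, 0.6], [0, 0, -0.64, 0, 0, 0, 0.6], [0, 0, -0.8, 0, 0, 0, 0.6], [-0.32, 0, -0.8, 0, 0, 0, 0.6], [-0.8, 0, -0.32, 0, 0, 0, 0], [-0.8, 0, 0, 0, 0, 0, 0]]]}}

```text
time: 13.55
position: [0.3985, -0.2076, 0.307]
tool_rot: [-0.001, 0.993, 0.025, 0.111]
ft_force: [-0.3, -0.7, 0.5]
grip_width: 0.183
grip_force: 0.0
```

```bash
python3 look.py b11
```

```text
side [([346, 159, 4, 4, 13], [347.2, 160.5]), ([325, 211, 9, 9, 56], [328.8, 215.0])]
top [([454, 223, 11, 12, 63], [457.8, 228.0]), ([481, 238, 8, 9, 59], [484.4, 241.7])]
TCP [ 0.3985 -0.2076  0.307 ] foot exp stand [-0.1551 -0.005   0.169 ] cap exp [-0.1678 -0.0048  0.2246] f [-0.2842 -0.7329  0.5212]
cap seen stand [-0.0115 -0.0012  0.0731] 0.0020632078758547226
```

View pics/b11.png

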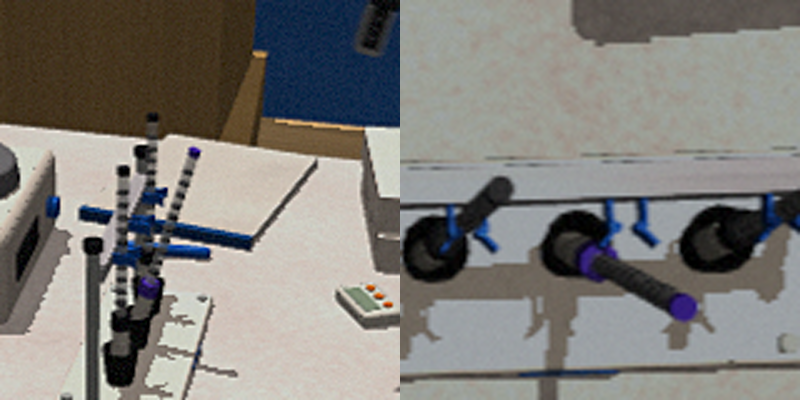

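The tube is leaning by itself in the middle cup, clear of the clip (cap at top crop (598,262), end at (683,305); the middle clip is open). Next I'll work out the press.

Request:
{"method": "move_tool", "body": {"steps": [[[0, 0, 0, 0, 0.16, 0, 0], [0, 0, 0, 0, 0.16, 0, 0], [0, 0, 0, 0, 0.16, 0, 0], [0, 0, 0, 0, 0, 0, 0], [0, 0, 0, 0, 0, 0, 0]]]}}

```text
time: 14.28
position: [0.3991, -0.2076, 0.3057]
tool_rot: [-0.008, 0.939, 0.023, 0.342]
ft_force: [0.4, 0.0, 0.3]
grip_width: 0.004
grip_force: 0.0
```

```bash
python3 - <<'E'
from h import *
A=Ro.from_euler("z",YAW)
C=A.inv().apply(two((457.8,228.0),(328.8,215.0))[0]-SO);E_,e=two((484.4,241.7),(347.2,160.5));E_=A.inv().apply(E_-SO)
np.set_printoptions(precision=4,suppress=True);print("cap",C,"end",E_,e,"lean deg",np.degrees(np.arctan2(C[0]-E_[0],E_[2]-C[2])),np.degrees(np.arctan2(C[1]-E_[1],E_[2]-C[2])))
go(SO+A.apply([-.075,-.001,.161]),.7)
E
```

```text
cap [-0.0115 -0.0012  0.0731] end [-0.048  -0.0028  0.2083] 0.001732755133985745 lean deg 15.095842902163062 0.681499297242363
t 14.275 pos [ 0.3991 -0.2076  0.3057] f [0.4287 0.0073 0.2848] w 0.003564528781834461
d tool [-0.0081 -0.0038  0.182 ] rot [0.0016 0.0016 0.0002] zaxis goal [ 0.6434  0.0316 -0.7648]
```

The rows are not in the units I measure in: shifts go in shares of 62.5 mm. I convert before sending: 0.047 m is 0.752, 0.045 m is 0.72.

Request:
{"method": "move_tool", "body": {"steps": [[[-0.0256, -0.016, 0.72, 0, 0, 0, 0], [-0.0256, -0.016, 0.72, 0, 0, 0, 0], [-0.0256, -0.016, 0.72, 0, 0, 0, 0], [-0.0512, -0.016, 0.752, 0, 0, 0, 0], [0, 0, 0, 0, 0, 0, 0], [0, 0, 0, 0, 0, 0, 0]]]}}

```text
time: 15.02
position: [0.5111, -0.1971, 0.1614]
tool_rot: [-0.009, 0.939, 0.025, 0.343]
ft_force: [-0.8, 0.2, 0.3]
grip_width: -0.005
grip_force: 0.0
```

```bash
python3 - <<'E'
from h import *
A=Ro.from_euler("z",YAW)
go(SO+A.apply([-.0134,-.001,.161]),.7)
E
python3 look.py b12
```

```text
t 15.025 pos [ 0.5111 -0.1971  0.1614] f [-0.768   0.1747  0.3162] w -0.005280874463977623
d tool [0.0456 0.0017 0.039 ] rot [-0.0013 -0.0002  0.0028] zaxis goal [ 0.6434  0.0316 -0.7648]
side [([346, 159, 4, 4, 12], [347.1, 160.4]), ([325, 211, 9, 9, 56], [328.8, 215.0])]
top [([453, 222, 12, 13, 75], [457.3, 227.3]), ([480, 238, 9, 9, 60], [484.3, 241.6])]
TCP [ 0.5111 -0.1971  0.1614] foot exp stand [0.0177 0.0007 0.0532] cap exp [-0.019   0.0006  0.0968] f [-0.768   0.1747  0.3162]
cap seen stand [-0.011  -0.0004  0.0735] 0.0008518469699862966
```

Request:
{"method": "move_tool", "body": {"steps": [[[0.0976, 0.016, 0.0816, 0, 0, 0, 0], [0.0976, 0.0112, 0.0816, 0, 0, 0, 0], [0.0976, 0, 0.0816, 0, 0, 0, 0], [0.0736, 0, 0.0624, 0, 0, 0, 0], [0.0736, 0, 0.0624, 0, 0, 0, 0], [0.0736, 0, 0.0624, 0, 0, 0, 0], [0, 0, 0, 0, 0, 0, 0], [0, 0, 0, 0, 0, 0, 0]]]}}

```text
time: 16.12
position: [0.5516, -0.1971, 0.16]
tool_rot: [-0.009, 0.939, 0.023, 0.343]
ft_force: [-0.2, 0.4, 0.4]
grip_width: 0.003
grip_force: 0.0
```

```bash
python3 look.py b13
```

```text
side [([337, 157, 5, 5, 16], [338.7, 158.8]), ([323, 210, 9, 9, 50], [326.9, 214.6])]
top [([452, 219, 11, 12, 65], [456.4, 224.8]), ([478, 224, 9, 8, 62], [481.8, 227.6])]
TCP [ 0.5516 -0.1971  0.16  ] foot exp stand [ 0.0581 -0.0015  0.0517] cap exp [ 0.0214 -0.0015  0.0953] f [-0.1606  0.4171  0.4201]
cap seen stand [-0.007   0.0011  0.0748] 0.0012121994325872032
```

View pics/b13.png

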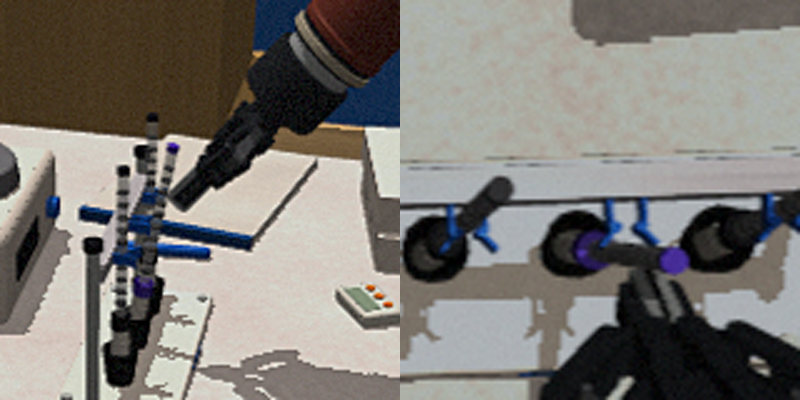

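The fingertips push squarely on the stem (top crop about (640,265)), which is heading between the jaws, and the tube's end is now at (675,260). I'll keep pressing.

Converted, 0.0031 m is 0.0496, 0.0026 m is 0.0416.

Request:
{"method": "move_tool", "body": {"steps": [[[0.0496, 0, 0.0416, 0, 0, 0, 0], [0.0496, 0, 0.0416, 0, 0, 0, 0], [0.0496, 0, 0.0416, 0, 0, 0, 0], [0.0496, 0, 0.0416, 0, 0, 0, 0], [0, 0, 0, 0, 0, 0, 0], [0, 0, 0, 0, 0, 0, 0]]]}}

```text
time: 16.98
position: [0.5678, -0.1961, 0.16]
tool_rot: [-0.009, 0.939, 0.023, 0.343]
ft_force: [0.3, -0.5, 0.4]
grip_width: 0.0
grip_force: 0.0
```

```bash
python3 look.py b14
```

```text
side [([327, 155, 5, 5, 22], [329.1, 157.0]), ([321, 211, 8, 8, 51], [324.7, 214.7])]
top [([478, 208, 9, 8, 56], [481.6, 211.3]), ([453, 215, 11, 12, 71], [457.0, 221.2])]
TCP [ 0.5678 -0.1961  0.16  ] foot exp stand [ 0.0744 -0.0013  0.0517] cap exp [ 0.0377 -0.0013  0.0953] f [ 0.2612 -0.4738  0.3964]
cap seen stand [-0.0013 -0.0006  0.0731] 0.0007439215995583807
```

Request:
{"method": "move_tool", "body": {"steps": [[[0.024, 0, 0.0208, 0, 0, 0, 0], [0.024, 0, 0.0208, 0, 0, 0, 0], [0, 0, 0, 0, 0, 0, 0], [0, 0, 0, 0, 0, 0, 0]]]}}

```text
time: 17.58
position: [0.5718, -0.1962, 0.1601]
tool_rot: [-0.008, 0.939, 0.023, 0.343]
ft_force: [-0.3, -0.2, 0.1]
grip_width: -0.003
grip_force: 0.0
```

```bash
python3 look.py b15
```

```text
side [([323, 154, 5, 5, 16], [324.9, 156.1]), ([320, 211, 8, 8, 50], [323.9, 214.4])]
top [([479, 200, 9, 9, 56], [483.0, 203.9]), ([453, 214, 8, 12, 53], [456.2, 219.1]), ([461, 220, 5, 5, 7], [463.3, 221.9])]
TCP [ 0.5718 -0.1962  0.1601] foot exp stand [ 0.0784 -0.0016  0.0519] cap exp [ 0.0417 -0.0016  0.0955] f [-0.2635 -0.2162  0.1486]
cap seen stand [ 0.0193 -0.051   0.0492] 0.01850106454336407
```

```bash
cat > chk.py <<'E'
from h import *
import sys
np.set_printoptions(precision=4,suppress=True)
a=[float(x) for x in sys.argv[1:]];A=Ro.from_euler("z",YAW)
P,e=two(a[:2],a[2:]);print("end stand",A.inv().apply(P-SO),e)
E
python3 chk.py 483 203.9 324.9 156.1
```

```text
end stand [ 0.0018 -0.0026  0.214 ] 0.000992726735052081
```

Request:
{"method": "move_tool", "body": {"steps": [[[0.024, 0, 0.0208, 0, 0, 0, 0], [0.024, 0, 0.0208, 0, 0, 0, 0], [0, 0, 0, 0, 0, 0, 0], [0, 0, 0, 0, 0, 0, 0]]]}}

```text
time: 18.18
position: [0.5758, -0.196, 0.16]
tool_rot: [-0.008, 0.939, 0.023, 0.343]
ft_force: [0.1, -0.3, 0.4]
grip_width: -0.003
grip_force: 0.0
```

```bash
python3 look.py b16
```

```text
side [([323, 154, 5, 5, 17], [324.8, 156.0]), ([321, 211, 7, 8, 49], [323.9, 214.4])]
top [([479, 200, 9, 9, 56], [483.0, 204.0]), ([452, 214, 9, 11, 51], [456.1, 219.0])]
TCP [ 0.5758 -0.196   0.16  ] foot exp stand [ 0.0823 -0.0016  0.0518] cap exp [ 0.0456 -0.0016  0.0954] f [ 0.1205 -0.3137  0.39  ]
cap seen stand [ 0.0192 -0.051   0.0492] 0.0183401184145092
```

Request:
{"method": "move_tool", "body": {"steps": [[[0.024, 0, 0.0208, 0, 0, 0, 0], [0.0128, 0, 0.0096, 0, 0, 0, 0], [0, 0, 0, 0, 0, 0, 0], [0, 0, 0, 0, 0, 0, 0]]]}}

```text
time: 18.77
position: [0.5784, -0.1961, 0.1599]
tool_rot: [-0.008, 0.939, 0.023, 0.342]
ft_force: [-6.8, -0.7, 2.4]
grip_width: 0.003
grip_force: 3.7
```

Request:
{"method": "move_tool", "body": {"steps": [[[-0.2448, 0, -0.2064, 0, 0, 0, 0], [-0.48, 0, -0.4, 0, 0, 0, 0], [-0.48, 0, -0.48, 0, 0, 0, 0], [0, 0, -0.8, 0, 0, 0, 0], [0, 0, -0.8, 0, 0, 0, 0], [0, 0, 0, 0, 0, 0, 0], [0, 0, 0, 0, 0, 0, 0]]]}}

```text
time: 19.65
position: [0.4132, -0.2042, 0.2398]
tool_rot: [-0.008, 0.939, 0.023, 0.343]
ft_force: [0.1, -0.4, 0.2]
grip_width: -0.005
grip_force: 0.0
```

```bash
python3 look.py b17
```

```text
side [([323, 155, 4, 4, 14], [324.3, 156.5]), ([321, 211, 7, 8, 48], [324.0, 214.7])]
top [([477, 199, 9, 8, 53], [481.2, 202.7]), ([452, 215, 12, 11, 58], [456.1, 220.6])]
TCP [ 0.4132 -0.2042  0.2398] foot exp stand [-0.0804 -0.002   0.1316] cap exp [-0.1171 -0.0019  0.1752] f [ 0.1333 -0.4276  0.1553]
cap seen stand [-0.0001  0.0009  0.0737] 0.0011895063515270506
```

View pics/b17.png

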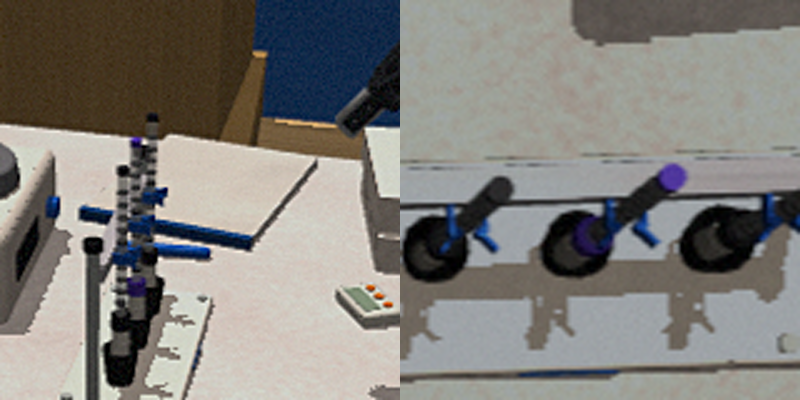

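The tube stands upright in the middle clip, in line with its neighbours (cap at top crop (593,235), end at (672,178)). The cap sits over the cup centre at z ≈ 0.073, so the foot is down, and the gripper is well clear.

```bash
python3 chk.py 481.2 202.7 324.3 156.5; python3 -c "
from rig import bot
print(bot.job_done())"
```

```text
end stand [ 0.0031 -0.0004  0.2138] 0.0001756442977333113
the job is handed in; nothing more can be done
None
```

The purple-capped tube stands about plumb in the middle clip with its foot down in the cup, and I handed the job in at about 20 s; on the way, I lightly touched the clip (about 5 N) and the foot jammed on the cup rim, and I corrected both.

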